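# Free the seized wing nut of a strap clamp and release the rib

### The arm

A 6-joint arm with a two-finger parallel gripper is mounted at the origin on the work surface. World frame = base frame: x ahead of the robot, y to its left, z up, the work surface at z = 0. Lengths are in m, angles in rad, forces in N, time in s.
With the tool pointing down it reaches from about 0.275 to 0.975 m from the base axis. Payload 8.4 kg.
Tool frame: the origin (TCP) lies midway between the tips of the shut fingers; the grasp point (between the pads) lies 19 mm behind it (ctrl.pinch_z is the distance from the TCP to the grasp point, in m); z points along the fingers, y is the line along which they close (so a half turn about z gives the same grasp; the last joint's range is limited). The gripper opens to 92 mm and grips with 3 to 60 N. Pads are 20 mm wide; open, the fingers measure 128 mm over their backs; the gripper's body (75 mm by 189 mm) begins 69 mm behind the grasp point.
Start: joints at [-1.127, 0.353, 1.633, -0, 1.155, -0.002], TCP at [0.269, -0.564, 0.215] pointing down, gripper open.
Joint ranges: [-2.63, 2.63], [-0.92, 2.1], [0.06, 2.66], [-1.3, 4.44], [0, 2.69], [-3.02, 3.02]. Speed limits (rad/s): [2.22, 2.22, 2.79, 3.14, 3.14, 3.14].

### API

Orientations are given as [roll, pitch, yaw] about the fixed x, y, z axes, in that order (R = Rz(yaw) Ry(pitch) Rx(roll)).
In Python, from rig import ctrl gives the robot as it stands.
- The arm moves only by the tool servo_tool, never from a script. Its argument "moves" is a list of rows, each a list of 5 numbers: the gripper's target within -1 to 1 (fully open at 1, half-way at 0, shut at -1), then the shift along the tool's x, y, z in units of 0.06 m (1.0 is 0.06 m), then the turn about the tool's z in units of 0.15 rad (1.0 is 0.15 rad). A call has 1 to 10 rows; each row shifts and turns the commanded pose from where the row before left it, along the tool's axes as they then stand; what a row does not reach is not made up. A row lasts 1/8 s, in which the tool goes at most 62.5 mm and 10.7 degrees, less where a joint would pass 70% of its speed; a pose out of reach is approached as far as the arm can. A call with a number of a shift or a turn outside -1 to 1 is refused whole. A call with a gripper value outside its range is refused whole. The fingers move at their own pace and stop on an object; "squeeze" is the grip in N (left out, the last holds). Time passes only in rows, so rows that do not move let the fingers close. It gives the time, the measured TCP pose, the force, the opening and the grip force at its end, in the units of the state.
- ctrl.get_state(): the state, without advancing time (a new reading comes with each control period).
- ctrl.get_image(name): name is "scene" or "top" or "wrist"; returns (picture, depth): 480x640x3 uint8, red, green, blue; 480x640 float32, m along the optical axis (not along the pixel's ray), 0 where there is no reading.
- ctrl.camera_info(name): a dict with "mtx" (3x3 intrinsics, pixels), "R" (3x3) and "t" (3): a world point X has camera coordinates R X + t. Camera axes: x right, y down, z forward; pixel columns grow to the right and rows downward; lengths in m; the calibration is good to about 2 mm. A picture is of the moment at which its call begins: read the wrist's pose just before it. camera_info takes no time and is no camera call; for the wrist camera it gives the pose at the moment of the call.
- ctrl.finish_job(): hands the job in; it is judged then, once.
The state is a dict: "time_s": time; "joints": joint angles; "dq": joint speeds; "effort": joint torques, N m; "tcp_pos": TCP position; "tcp_rot": TCP orientation; "ft_force": force on the tool from outside, world axes, zero at the start; "torque": the same for the moment, N m; "finger_gap": finger opening in m; "grip_force": force on a finger pad.
Only numpy, scipy, OpenCV 4.12 (cv2) and the standard library are available. Lean on these libraries where they do the work, as an engineer would, in place of code of your own. Each camera call takes 0.05 s, during which the arm holds its last target. There are 200 camera calls.

### The job

The rusty wing nut of the strap clamp on the bench has seized. Work it loose by rocking it gently back and forth, firmly up to each stop but never forcing it so hard that the stud is over-twisted; when it breaks free, back it off a quarter turn anticlockwise (seen from above), then pull the clamp bar fully back by its upright tab so that the rib is released. Leave the rib and the things lying about where they are, and let go of everything.

Things in the scene. Friction and masses are not known exactly. Their poses are not given: they have to be found in the camera images.
- nut (a joint): Rusty wing nut on an upright stud; rad, 0 as seized, grows anticlockwise from above (loosening), end stop 1.65; it does not rise. While seized it only rocks between hard stops on both sides, at first 0.1 to 0.15 rad from 0. Each stroke right up to the stop opposite to the last one frees it a little: stops move out, to 0.4 rad at last; short strokes gain nothing. See fixture.
- stud (a joint): Twist of the stud under the nut, rad, 0 when unloaded, same sign as the nut. A torsion spring of 3 N m per rad that bears the torque put on the seized nut; its twist adds to the nut's angle at a stop. A stop is surely reached at 0.1 rad (0.3 N m); beyond 0.2 rad (0.6 N m) either way the stud is over-twisted and spoiled.
- nut_grip (a point): Grip point of the nut, on its axis, 64 mm above the bench. x along the wings, z up; turns with the nut. The wings are one upright blade 67 mm long (x), 10 mm thick (y; 13 mm beyond 20 mm from the axis), 44 to 76 mm above the bench (an 8 mm stud end stands 8 mm higher), on a round 24 mm hub. The bar's top below is 23 mm above the bench.
- bar (a joint): Slotted flat steel clamp bar under the nut, held by friction of about 3 N; m, 0 as it stands over the rib, grows as it is pulled back, away from the rib along minus x of bar_tab; it is clear of the rib at 0.025 and ends at 0.04. Locked while the nut is tight.
- bar_tab (a point): Grip point on the upright tab at the bar's near end, 53 mm above the bench. The tab is 10 mm thick (x), 38 mm wide (y), 23 to 65 mm above the bench; at the start 108 mm from the nut's axis. x points along the bar to the nut and rib, z up.
- rib_mid (a point): Loose grey aluminium angle, 190 mm long (y), flange 45 mm (x), upright leg 33 mm high on its far side, standing on the clamp's 10 mm base plate under the tip of the bar; this point is half-way up it.
- tub: Black lidded jar, 72 mm across, 85 mm high, origin under its centre; bystander.
- offcut: Wood block 90 x 45 x 30 mm, origin under its centre; bystander.
- marker: Marker pen 112 mm long (x), 16 mm thick, origin under its centre; bystander.
- fixture: The clamp: base plate 290 x 200 x 10 mm, origin under the nut's axis, x towards the rib. After 4 to 9 full strokes the nut's loosening stop is gone and it turns freely (under 0.15 N m). Before, turning it to a stop takes 0.07 to 0.25 N m. Beyond about 1.1 rad it unlocks the clamp bar.

How it is judged:
By the outcome, as a careful person would: the job done as asked, in the order asked, and still so for the second after the job is handed in, with the robot touching nothing.
It also fails if it takes over 72 s, if anything falls off the work surface, if the arm or the gripper's body presses on something with over 40 N, if the wrist force passes 120 N, or if a joint passes its speed limit or range.

## Working session

There is one attempt and no reset: what is moved stays moved. The work goes in short steps, Python scripts to look and compute and a tool call to move; the robot and the scene stay as the last step left them, time stands still between calls to the robot, and variables do not carry over. Pictures are saved under pics/ and viewed, at most 10 in all, crops included, and the job is handed in when it is done.

Besides the shell and the picture viewer there is one more tool, called by a JSON object that holds its "api" and its "payload", one argument or row to a line. servo_tool: Moves the arm, as the interface text tells. Shifts and turns lie within -1 to 1; 1 stands for 0.06 m of shift or 0.15 rad of turn. Its arguments: {"type":"object","properties":{"moves":{"type":"array","items":{"type":"array","items":{"type":"number","minimum":-1,"maximum":1}}},"squeeze":{"type":"number"}},"required":["moves"]}

```bash
mkdir -p pics; python3 - <<'E'
from rig import ctrl
import cv2,numpy as np
for n in("top","scene"):
    p,d=ctrl.get_image(n); cv2.imwrite(f"pics/{n}0.png",p[:,:,::-1]); np.save(n+"_d.npy",d)
    i=ctrl.camera_info(n); print(n,np.round(-i["R"].T@i["t"],3),np.round(i["R"],2).tolist())
s=ctrl.get_state(); print(s, ctrl.pinch_z)
E
```

```text
top [0.522 0.055 0.878] [[-0.02, -1.0, 0.01], [-0.99, 0.02, -0.16], [0.16, -0.01, -0.99]]
scene [1.067 0.573 0.577] [[-0.76, 0.65, -0.02], [0.4, 0.44, -0.8], [-0.51, -0.62, -0.6]]
{'time_s': 0.1, 'joints': array([-1.12742977e+00,  3.53577184e-01,  1.63400915e+00, -5.61218561e-06,
        1.15522128e+00, -2.41922204e-03]), 'dq': array([ 0.00032684, -0.00244733, -0.00150114, -0.00052104,  0.00116317,
       -0.00030889]), 'effort': array([ 5.59566047e-05, -5.94905949e+01, -3.34929049e+01,  7.01801735e-02,
        1.84655160e-02, -2.73205808e-05]), 'tcp_pos': array([ 0.26928466, -0.56354239,  0.2139615 ]), 'tcp_rot': array([-3.14037768e+00,  2.19247166e-06,  4.45788046e-01]), 'ft_force': array([-0.07324237,  0.79889889,  0.19547762]), 'torque': array([-0.02508025, -0.03417123, -0.03059766]), 'grip_force': 0.0, 'finger_gap': 0.09198799182459319} 0.0187
```

View pics/top0.png

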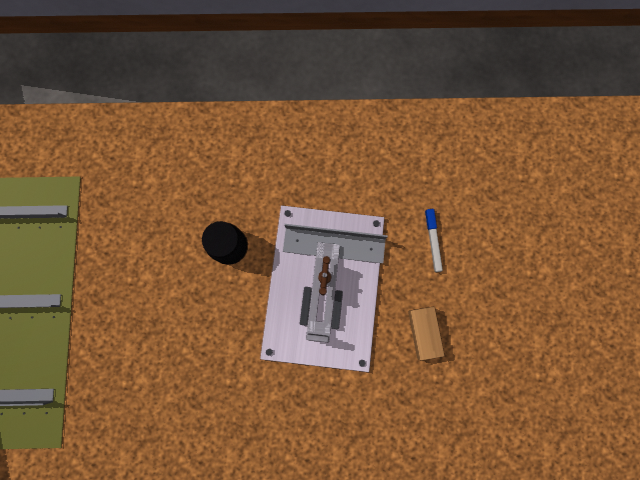

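View pics/scene0.png

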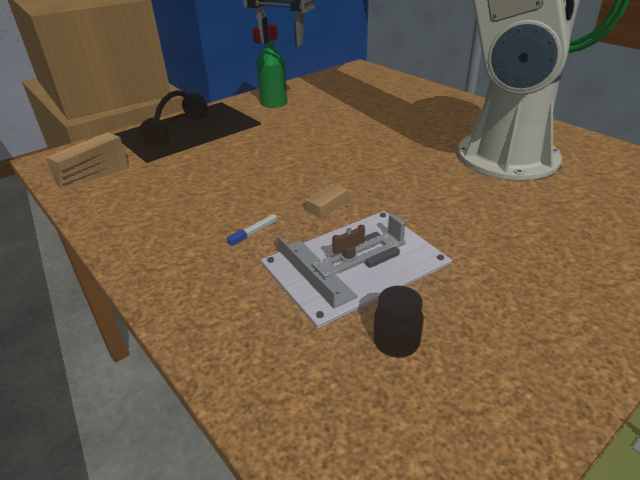

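The top view shows the nut at about (325,276), with its wings running from (326,257) to (323,294). The tab is at (318,338) and the rib at (335,243). The tub is at (225,243), the offcut at (427,333) and the marker at (434,240).

```bash
cat > h.py <<'E'
from rig import ctrl
import cv2,numpy as np
def cloud(name,d,i):
    v,u=np.mgrid[:480,:640]; P=np.stack([u,v,np.ones_like(u)],-1)@np.linalg.inv(i["mtx"]).T*d[...,None]
    return (P-i["t"])@i["R"]
def blob(X,m):
    q=X[m]; c,(w,h),a=cv2.minAreaRect((q[:,:2]*1000).astype(np.float32)); 
    e,V=np.linalg.eigh(np.cov(q[:,:2].T)); ax=V[:,1]
    return len(q),np.round(np.array(c)/1000,4),np.round((w,h),1),"axis",np.round(np.arctan2(ax[1],ax[0]),3),"mean",np.round(q.mean(0),4)
E
python3 - <<'E'
from h import *
i=ctrl.camera_info("top"); d=np.load("top_d.npy"); X=cloud("top",d,i); z=X[...,2]
B=np.zeros((480,640),bool)
def box(u0,u1,v0,v1): b=B.copy(); b[v0:v1,u0:u1]=1; return b
print("nut",blob(X,box(305,345,245,305)&(z>.066)&(z<.079)))
print("tab",blob(X,box(295,345,320,350)&(z>.055)&(z<.075)))
print("bar",blob(X,box(295,345,295,330)&(z>.018)&(z<.028)))
print("plate",blob(X,box(255,395,200,380)&(z>.006)&(z<.013)))
print("tub",blob(X,box(195,255,210,280)&(z>.07)))
E
```

```text
nut (196, array([0.5916, 0.0567]), array([12.3, 66.1]), 'axis', np.float64(3.023), 'mean', array([0.5912, 0.0562, 0.0754]))
tab (131, array([0.485 , 0.0705]), array([37.8,  9.9]), 'axis', np.float64(1.441), 'mean', array([0.4851, 0.0703, 0.0639]))
bar (1099, array([0.5291, 0.0634]), array([76.6, 61.5]), 'axis', np.float64(1.66), 'mean', array([0.5286, 0.0639, 0.022 ]))
plate (12742, array([0.5766, 0.0556]), array([205.6, 290.2]), 'axis', np.float64(3.002), 'mean', array([0.569 , 0.059 , 0.0094]))
tub (1076, array([0.5892, 0.167 ]), array([255. ,  60.5]), 'axis', np.float64(0.932), 'mean', array([0.6538, 0.2327, 0.0963]))
```

{"api": "servo_tool", "payload": {
  "moves": [
    [0.3, 0.58, -0.44, 0, 0],
    [0.3, 0.58, -0.44, 0, 0],
    [0.3, 0.58, -0.44, 0, 0],
    [0.3, 0.58, -0.44, 0, 0],
    [0.3, 0.58, -0.44, 0, 0],
    [0.3, 0.58, -0.44, 0, 0],
    [0.3, 0.58, -0.44, 0, 0],
    [0.3, 0.58, -0.44, 0, 0]
  ],
  "squeeze": 25
}}

```text
time_s: 1.1
tcp_pos: [0.4299, -0.2519, 0.2144]
tcp_rot: [-3.141, 0.0, 0.446]
ft_force: [0.5, -0.8, 0.3]
finger_gap: 0.0596
grip_force: 0.0
```

{"api": "servo_tool", "payload": {
  "moves": [
    [0.3, 0.58, -0.44, 0, 0],
    [0.3, 0.58, -0.44, 0, 0],
    [0.3, 0.58, -0.44, 0, 0],
    [0.3, 0.58, -0.44, 0, 0],
    [0.3, 0.58, -0.44, 0, 0],
    [0.3, 0.58, -0.44, 0, 0],
    [0.3, 0.58, -0.44, 0, 0],
    [0.3, 0.58, -0.44, 0, 0]
  ]
}}

```text
time_s: 2.1
tcp_pos: [0.59, 0.0586, 0.2143]
tcp_rot: [-3.142, 0.001, 0.446]
ft_force: [0.4, -0.8, 0.7]
finger_gap: 0.0598
grip_force: 0.0
```

{"api": "servo_tool", "payload": {
  "moves": [
    [0.3, 0, 0, 0.1, 0.75],
    [0.3, 0, 0, 0.1, 0.75],
    [0.3, 0, 0, 0.1, 0.75],
    [0.3, 0, 0, 0.1, 0.75],
    [0.3, 0, 0, 0.1, 0.75],
    [0.3, 0, 0, 0, 0],
    [0.3, 0, 0, 0, 0]
  ]
}}

```text
time_s: 2.98
tcp_pos: [0.5898, 0.0573, 0.1847]
tcp_rot: [-3.142, 0.0, -0.114]
ft_force: [-0.7, 0.3, 0.2]
finger_gap: 0.0591
grip_force: 0.0
```

```bash
python3 - <<'E'
from h import *
i=ctrl.camera_info("wrist"); s=ctrl.get_state(); p,d=ctrl.get_image("wrist"); cv2.imwrite("pics/w1.png",p[:,:,::-1])
X=cloud("w",d,i); z=X[...,2]; near=np.hypot(X[...,0]-.5916,X[...,1]-.0567)<.045
print("nut",blob(X,near&(z>.068)&(z<.0785)))
print("stud",blob(X,near&(z>.0795)&(z<.09)))
print("tab",blob(X,(np.hypot(X[...,0]-.485,X[...,1]-.0705)<.03)&(z>.055)&(z<.07)) )
print(s)
E
```

```text
nut (744, array([0.5934, 0.056 ]), array([12.8, 66.1]), 'axis', np.float64(3.016), 'mean', array([0.5949, 0.056 , 0.0756]))
stud (90, array([0.5925, 0.0563]), array([ 8.7, 58.3]), 'axis', np.float64(3.014), 'mean', array([0.5919, 0.0563, 0.0827]))
tab (491, array([0.4872, 0.0704]), array([37.9, 10.6]), 'axis', np.float64(1.447), 'mean', array([0.4883, 0.0705, 0.0624]))
{'time_s': 2.975, 'joints': array([9.42838111e-02, 3.33096781e-01, 1.73401768e+00, 2.07928052e-05,
       1.07453701e+00, 1.77934311e+00]), 'dq': array([ 5.96763790e-05, -1.24339643e-03, -2.85203645e-03,  3.12196217e-04,
       -5.54916868e-04,  7.59979637e-03]), 'effort': array([ 2.29721794e-03, -5.60165799e+01, -3.16095400e+01, -1.06967807e-03,
       -6.81210752e-02,  4.09225468e-02]), 'tcp_pos': array([0.58975912, 0.05728338, 0.18465322]), 'tcp_rot': array([-3.14158694e+00,  6.13203547e-05, -1.14272876e-01]), 'ft_force': array([-0.69778904,  0.32963491,  0.24505039]), 'torque': array([ 0.06330176,  0.0282071 , -0.01377001]), 'grip_force': 0.0, 'finger_gap': 0.059087857263654585}
```

View pics/w1.png

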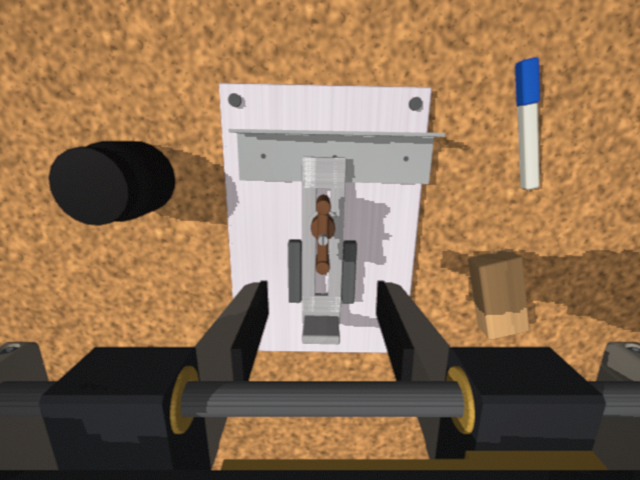

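The wrist view shows the nut stud at (322,240), the wings aligned with the bar, and the tab at (321,330). Nothing is in the way, so I'll descend.

{"api": "servo_tool", "payload": {
  "moves": [
    [0.0, 0.05, 0.01, 0.5, 0.08],
    [0.0, 0, 0, 0.5, 0],
    [0.0, 0, 0, 0.5, 0],
    [0.0, 0, 0, 0.5, 0],
    [0.0, 0, 0, 0.3, 0],
    [-0.3, 0, 0, 0, 0],
    [-0.5, 0, 0, 0, 0]
  ],
  "squeeze": 25
}}

```text
time_s: 3.9
tcp_pos: [0.5934, 0.0564, 0.0476]
tcp_rot: [-3.141, -0.001, -0.128]
ft_force: [0.3, 0.8, 0.5]
finger_gap: 0.0281
grip_force: 0.0
```

{"api": "servo_tool", "payload": {
  "moves": [
    [-1, 0, 0, 0, 0],
    [-1, 0, 0, 0, 0],
    [-1, 0, 0, 0, 0],
    [-1, 0, 0, 0, 0]
  ]
}}

```text
time_s: 4.4
tcp_pos: [0.5932, 0.0563, 0.0475]
tcp_rot: [-3.141, -0.001, -0.129]
ft_force: [-2.5, -1.1, 6.7]
finger_gap: 0.0099
grip_force: 25.0
```

```bash
cat > st.py <<'E'
from rig import ctrl
s=ctrl.get_state(); print(s['time_s'],s['tcp_pos'].round(4),s['tcp_rot'].round(4),'F',s['ft_force'].round(2),'T',s['torque'].round(3),'j6',s['joints'][5].round(4),s['effort'][5].round(3),s['finger_gap'].round(4),s['grip_force'])
E
python3 st.py
```

```text
Traceback (most recent call last):
  File "st.py", line 2, in <module>
    s=ctrl.get_state(); print(s['time_s'],s['tcp_pos'].round(4),s['tcp_rot'].round(4),'F',s['ft_force'].round(2),'T',s['torque'].round(3),'j6',s['joints'][5].round(4),s['effort'][5].round(3),s['finger_gap'].round(4),s['grip_force'])
                                                                                                                                                                                               ^^^^^^^^^^^^^^^^^^^^^
AttributeError: 'float' object has no attribute 'round'
```

```bash
sed -i "s/s\['finger_gap'\].round(4)/round(s['finger_gap'],4)/" st.py; python3 st.py
```

```text
4.4 [0.5932 0.0563 0.0475] [-3.1414e+00 -1.3000e-03 -1.2870e-01] F [-2.45 -1.12  6.72] T [-0.13   0.122  0.013] j6 1.7917 0.026 0.0099 25.000706613063812
```

{"api": "servo_tool", "payload": {
  "moves": [
    [-1, 0, 0, 0, -0.3],
    [-1, 0, 0, 0, -0.3],
    [-1, 0, 0, 0, -0.3],
    [-1, 0, 0, 0, -0.1],
    [-1, 0, 0, 0, 0],
    [-1, 0, 0, 0, 0]
  ]
}}

```text
time_s: 5.15
tcp_pos: [0.5933, 0.0564, 0.0475]
tcp_rot: [-3.141, -0.001, 0.021]
ft_force: [-0.8, -0.3, 7.0]
finger_gap: 0.0098
grip_force: 25.0
```

```bash
python3 st.py
```

```text
5.15 [0.5933 0.0564 0.0475] [-3.1414e+00 -1.4000e-03  2.1100e-02] F [-0.84 -0.26  6.97] T [-0.07   0.129 -0.141] j6 1.6418 -0.102 0.0098 25.00487118959427
```

{"api": "servo_tool", "payload": {
  "moves": [
    [-1, 0, 0, 0, -0.15],
    [-1, 0, 0, 0, -0.15],
    [-1, 0, 0, 0, 0],
    [-1, 0, 0, 0, 0]
  ]
}}

```text
time_s: 5.65
tcp_pos: [0.5933, 0.0565, 0.0475]
tcp_rot: [-3.141, -0.001, 0.066]
ft_force: [0.2, -0.3, 5.6]
finger_gap: 0.0097
grip_force: 25.0
```

```bash
python3 st.py
```

```text
5.65 [0.5933 0.0565 0.0475] [-3.1414e+00 -1.4000e-03  6.6100e-02] F [ 0.17 -0.28  5.62] T [-0.031  0.18  -0.039] j6 1.5968 -0.095 0.0097 25.004442930221558
```

{"api": "servo_tool", "payload": {
  "moves": [
    [-1, 0, 0, 0, -0.15],
    [-1, 0, 0, 0, -0.15],
    [-1, 0, 0, 0, 0],
    [-1, 0, 0, 0, 0]
  ]
}}

```text
time_s: 6.15
tcp_pos: [0.5933, 0.0565, 0.0475]
tcp_rot: [-3.141, -0.001, 0.111]
ft_force: [-0.4, 0.8, 6.1]
finger_gap: 0.0097
grip_force: 25.0
```

```bash
python3 st.py
```

```text
6.15 [0.5933 0.0565 0.0475] [-3.1414e+00 -1.4000e-03  1.1080e-01] F [-0.44  0.79  6.14] T [-0.001  0.181 -0.213] j6 1.552 -0.23 0.0097 25.01698762178421
```

{"api": "servo_tool", "payload": {
  "moves": [
    [-1, 0, 0, 0, -0.2],
    [-1, 0, 0, 0, -0.15],
    [-1, 0, 0, 0, 0],
    [-1, 0, 0, 0, 0]
  ]
}}

```text
time_s: 6.65
tcp_pos: [0.5933, 0.0565, 0.0475]
tcp_rot: [-3.141, -0.001, 0.163]
ft_force: [-0.8, 0.4, 6.4]
finger_gap: 0.01
grip_force: 25.1
```

```bash
python3 st.py
```

```text
6.65 [0.5933 0.0565 0.0475] [-3.1413e+00 -1.4000e-03  1.6290e-01] F [-0.81  0.4   6.36] T [ 0.022  0.168 -0.391] j6 1.4997 -0.388 0.01 25.089108645915985
```

{"api": "servo_tool", "payload": {
  "moves": [
    [-1, 0, 0, 0, 0.5],
    [-1, 0, 0, 0, 0.5],
    [-1, 0, 0, 0, 0.5],
    [-1, 0, 0, 0, 0.5],
    [-1, 0, 0, 0, 0.5],
    [-1, 0, 0, 0, 0.5],
    [-1, 0, 0, 0, 0.3],
    [-1, 0, 0, 0, 0.25],
    [-1, 0, 0, 0, 0],
    [-1, 0, 0, 0, 0]
  ]
}}

```text
time_s: 7.9
tcp_pos: [0.5932, 0.0561, 0.0474]
tcp_rot: [-3.141, -0.001, -0.368]
ft_force: [-0.4, -2.8, 7.1]
finger_gap: 0.0097
grip_force: 25.0
```

```bash
python3 st.py
```

```text
7.9 [0.5932 0.0561 0.0474] [-3.1415e+00 -1.3000e-03 -3.6820e-01] F [-0.35 -2.75  7.1 ] T [-0.173  0.185  0.162] j6 2.0315 0.188 0.0097 25.003085732460022
```

{"api": "servo_tool", "payload": {
  "moves": [
    [-1, 0, 0, 0, 0.2],
    [-1, 0, 0, 0, 0.2],
    [-1, 0, 0, 0, 0],
    [-1, 0, 0, 0, 0]
  ]
}}

```text
time_s: 8.4
tcp_pos: [0.5932, 0.056, 0.0474]
tcp_rot: [-3.142, -0.001, -0.428]
ft_force: [-1.3, -1.6, 6.2]
finger_gap: 0.0099
grip_force: 25.1
```

```bash
python3 st.py
```

```text
8.4 [0.5932 0.056  0.0474] [-3.1416e+00 -1.3000e-03 -4.2780e-01] F [-1.3  -1.62  6.2 ] T [-0.23   0.177  0.369] j6 2.0912 0.381 0.0099 25.068171322345734
```

{"api": "servo_tool", "payload": {
  "moves": [
    [-1, 0, 0, 0, -0.5],
    [-1, 0, 0, 0, -0.5],
    [-1, 0, 0, 0, -0.5],
    [-1, 0, 0, 0, -0.5],
    [-1, 0, 0, 0, -0.5],
    [-1, 0, 0, 0, -0.5],
    [-1, 0, 0, 0, -0.5],
    [-1, 0, 0, 0, -0.5],
    [-1, 0, 0, 0, 0],
    [-1, 0, 0, 0, 0]
  ]
}}

```text
time_s: 9.65
tcp_pos: [0.5933, 0.0566, 0.0475]
tcp_rot: [-3.141, -0.001, 0.171]
ft_force: [-0.5, 0.4, 5.8]
finger_gap: 0.0101
grip_force: 25.0
```

```bash
python3 st.py
```

```text
9.65 [0.5933 0.0566 0.0475] [-3.1414e+00 -1.4000e-03  1.7100e-01] F [-0.47  0.42  5.8 ] T [ 0.091  0.182 -0.113] j6 1.4919 -0.159 0.0101 25.007970929145813
```

{"api": "servo_tool", "payload": {
  "moves": [
    [-1, 0, 0, 0, -0.2],
    [-1, 0, 0, 0, -0.25],
    [-1, 0, 0, 0, 0],
    [-1, 0, 0, 0, 0]
  ]
}}

```text
time_s: 10.15
tcp_pos: [0.5933, 0.0566, 0.0475]
tcp_rot: [-3.141, -0.001, 0.238]
ft_force: [-0.8, 0.4, 5.9]
finger_gap: 0.0102
grip_force: 25.1
```

```bash
python3 st.py
```

```text
10.15 [0.5933 0.0566 0.0475] [-3.1413e+00 -1.4000e-03  2.3790e-01] F [-0.81  0.38  5.85] T [ 0.074  0.128 -0.342] j6 1.4247 -0.36 0.0102 25.06047248840332
```

{"api": "servo_tool", "payload": {
  "moves": [
    [-1, 0, 0, 0, 0.6],
    [-1, 0, 0, 0, 0.6],
    [-1, 0, 0, 0, 0.6],
    [-1, 0, 0, 0, 0.6],
    [-1, 0, 0, 0, 0.6],
    [-1, 0, 0, 0, 0.6],
    [-1, 0, 0, 0, 0.6],
    [-1, 0, 0, 0, 0.6],
    [-1, 0, 0, 0, 0],
    [-1, 0, 0, 0, 0]
  ]
}}

```text
time_s: 11.4
tcp_pos: [0.5931, 0.0561, 0.0475]
tcp_rot: [-3.141, -0.001, -0.481]
ft_force: [-0.7, -2.4, 8.2]
finger_gap: 0.0098
grip_force: 25.0
```

```bash
python3 st.py
```

```text
11.4 [0.5931 0.0561 0.0475] [-3.1413e+00 -1.0000e-03 -4.8120e-01] F [-0.72 -2.44  8.2 ] T [-0.238  0.318 -0.048] j6 2.1443 -0.029 0.0098 25.002751350402832
```

{"api": "servo_tool", "payload": {
  "moves": [
    [-1, 0, 0, 0, 0.2],
    [-1, 0, 0, 0, 0.2],
    [-1, 0, 0, 0, 0],
    [-1, 0, 0, 0, 0]
  ]
}}

```text
time_s: 11.9
tcp_pos: [0.5931, 0.0561, 0.0475]
tcp_rot: [-3.141, -0.001, -0.541]
ft_force: [-1.1, -1.8, 9.0]
finger_gap: 0.0099
grip_force: 25.0
```

```bash
python3 st.py
```

```text
11.9 [0.5931 0.0561 0.0475] [-3.1413e+00 -9.0000e-04 -5.4120e-01] F [-1.12 -1.83  8.97] T [-0.262  0.351 -0.006] j6 2.2042 -0.012 0.0099 25.001766979694366
```

Torque has vanished, so I need to check whether the blade slipped.

```bash
cat > nutyaw.py <<'E'
from h import *
import sys
i=ctrl.camera_info("wrist"); s=ctrl.get_state(); p,d=ctrl.get_image("wrist"); cv2.imwrite(f"pics/{sys.argv[1]}.png",p[:,:,::-1])
def show(tag,i,p,d):
    X=cloud("",d,i); z=X[...,2]; hsv=cv2.cvtColor(p,cv2.COLOR_RGB2HSV)
    m=(np.hypot(X[...,0]-.593,X[...,1]-.0562)<.042)&(z>.06)&(z<.079)&(hsv[...,1]>80)
    if m.sum()>10: print(tag,blob(X,m))
show("wrist",i,p,d)
i=ctrl.camera_info("top"); p,d=ctrl.get_image("top"); show("top",i,p,d)
i=ctrl.camera_info("scene"); p,d=ctrl.get_image("scene"); show("scene",i,p,d)
cv2.imwrite(f"pics/{sys.argv[1]}s.png",cv2.resize(p[180:340,230:470,::-1],None,fx=3,fy=3))
print(s['tcp_rot'][2],s['effort'][5])
E
python3 nutyaw.py w2
```

```text
wrist (2485, array([0.5948, 0.0544]), array([15.7, 63. ]), 'axis', np.float64(2.596), 'mean', array([0.5987, 0.0527, 0.0751]))
scene (89, array([0.5956, 0.0607]), array([11.3, 62. ]), 'axis', np.float64(2.535), 'mean', array([0.5888, 0.0656, 0.0705]))
-0.5411500893821046 -0.01226470631081611
```

View pics/w2.png

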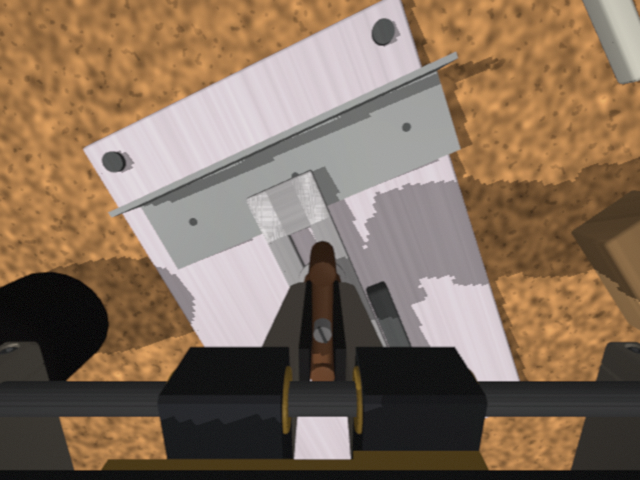

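The picture shows the blade, at about (322,310), still square between the pads. The nut follows and hasn't slipped. I'll go a little further to feel for the stop.

{"api": "servo_tool", "payload": {
  "moves": [
    [-1, 0, 0, 0, 0.2],
    [-1, 0, 0, 0, 0.2],
    [-1, 0, 0, 0, 0]
  ]
}}

```text
time_s: 12.42
tcp_pos: [0.5931, 0.056, 0.0475]
tcp_rot: [-3.141, -0.001, -0.601]
ft_force: [-1.8, -2.8, 8.5]
finger_gap: 0.0098
grip_force: 25.0
```

```bash
python3 st.py
```

```text
12.425 [0.5931 0.056  0.0475] [-3.1414e+00 -1.0000e-03 -6.0120e-01] F [-1.82 -2.76  8.51] T [-0.277  0.321  0.109] j6 2.2644 0.321 0.0098 25.003163516521454
```

{"api": "servo_tool", "payload": {
  "moves": [
    [-1, 0, 0, 0, 0],
    [-1, 0, 0, 0, 0]
  ]
}}

```text
time_s: 12.68
tcp_pos: [0.5931, 0.056, 0.0475]
tcp_rot: [-3.141, -0.001, -0.601]
ft_force: [-1.5, -2.6, 8.0]
finger_gap: 0.0099
grip_force: 25.0
```

```bash
python3 st.py
```

```text
12.675 [0.5931 0.056  0.0475] [-3.1414e+00 -1.0000e-03 -6.0080e-01] F [-1.47 -2.57  8.03] T [-0.3    0.338  0.18 ] j6 2.264 0.132 0.0099 25.002965033054352
```

{"api": "servo_tool", "payload": {
  "moves": [
    [-1, 0, 0, 0, 0.2],
    [-1, 0, 0, 0, 0.25],
    [-1, 0, 0, 0, 0],
    [-1, 0, 0, 0, 0]
  ]
}}

```text
time_s: 13.18
tcp_pos: [0.5931, 0.056, 0.0475]
tcp_rot: [-3.141, -0.001, -0.668]
ft_force: [-1.1, -2.7, 7.8]
finger_gap: 0.0099
grip_force: 25.0
```

```bash
python3 st.py
```

```text
13.175 [0.5931 0.056  0.0475] [-3.1415e+00 -1.1000e-03 -6.6780e-01] F [-1.14 -2.68  7.75] T [-0.295  0.315  0.332] j6 2.3313 0.347 0.0099 25.04344493150711
```

{"api": "servo_tool", "payload": {
  "moves": [
    [-1, 0, 0, 0, -0.78],
    [-1, 0, 0, 0, -0.78],
    [-1, 0, 0, 0, -0.78],
    [-1, 0, 0, 0, -0.78],
    [-1, 0, 0, 0, -0.78],
    [-1, 0, 0, 0, -0.78],
    [-1, 0, 0, 0, -0.78],
    [-1, 0, 0, 0, -0.78],
    [-1, 0, 0, 0, 0],
    [-1, 0, 0, 0, 0]
  ]
}}

```text
time_s: 14.42
tcp_pos: [0.5932, 0.0566, 0.0475]
tcp_rot: [-3.142, -0.001, 0.267]
ft_force: [-1.2, 2.0, 6.6]
finger_gap: 0.0097
grip_force: 25.0
```

```bash
python3 st.py
```

```text
14.425 [0.5932 0.0566 0.0475] [-3.1415e+00 -1.3000e-03  2.6720e-01] F [-1.15  2.03  6.61] T [0.094 0.353 0.027] j6 1.3957 -0.009 0.0097 25.000970363616943
```

{"api": "servo_tool", "payload": {
  "moves": [
    [-1, 0, 0, 0, -0.25],
    [-1, 0, 0, 0, -0.25],
    [-1, 0, 0, 0, 0],
    [-1, 0, 0, 0, 0]
  ]
}}

```text
time_s: 14.92
tcp_pos: [0.5932, 0.0566, 0.0475]
tcp_rot: [-3.142, -0.001, 0.342]
ft_force: [-0.4, 1.4, 7.0]
finger_gap: 0.0094
grip_force: 25.0
```

```bash
python3 st.py
```

```text
14.925 [0.5932 0.0566 0.0475] [-3.1415e+00 -1.3000e-03  3.4190e-01] F [-0.39  1.42  7.  ] T [ 0.119  0.338 -0.183] j6 1.3209 -0.155 0.0094 25.00739336013794
```

{"api": "servo_tool", "payload": {
  "moves": [
    [-1, 0, 0, 0, -0.2],
    [-1, 0, 0, 0, -0.25],
    [-1, 0, 0, 0, 0],
    [-1, 0, 0, 0, 0]
  ]
}}

```text
time_s: 15.42
tcp_pos: [0.5932, 0.0567, 0.0475]
tcp_rot: [-3.141, -0.001, 0.409]
ft_force: [-1.2, 2.2, 7.1]
finger_gap: 0.0102
grip_force: 25.1
```

```bash
python3 st.py
```

```text
15.425 [0.5932 0.0567 0.0475] [-3.1414e+00 -1.4000e-03  4.0890e-01] F [-1.23  2.25  7.14] T [ 0.181  0.313 -0.31 ] j6 1.2537 -0.362 0.0102 25.061263740062714
```

{"api": "servo_tool", "payload": {
  "moves": [
    [-1, 0, 0, 0, 0.85],
    [-1, 0, 0, 0, 0.85],
    [-1, 0, 0, 0, 0.85],
    [-1, 0, 0, 0, 0.85],
    [-1, 0, 0, 0, 0.85],
    [-1, 0, 0, 0, 0.85],
    [-1, 0, 0, 0, 0.85],
    [-1, 0, 0, 0, 0.85],
    [-1, 0, 0, 0, 0.2],
    [-1, 0, 0, 0, 0]
  ]
}}

```text
time_s: 16.68
tcp_pos: [0.593, 0.0561, 0.0476]
tcp_rot: [-3.141, -0.001, -0.64]
ft_force: [-3.3, -2.2, 9.4]
finger_gap: 0.0094
grip_force: 25.0
```

{"api": "servo_tool", "payload": {
  "moves": [
    [-1, 0, 0, 0, 0.2],
    [-1, 0, 0, 0, 0],
    [-1, 0, 0, 0, 0]
  ]
}}

```text
time_s: 17.05
tcp_pos: [0.5929, 0.056, 0.0476]
tcp_rot: [-3.142, -0.001, -0.669]
ft_force: [-3.2, -2.1, 9.5]
finger_gap: 0.0101
grip_force: 25.0
```

```bash
python3 st.py
```

```text
17.05 [0.5929 0.056  0.0476] [-3.1415e+00 -9.0000e-04 -6.6940e-01] F [-3.23 -2.14  9.5 ] T [-0.265  0.367  0.374] j6 2.3328 0.357 0.0101 25.044625103473663
```

{"api": "servo_tool", "payload": {
  "moves": [
    [-1, 0, 0, 0, -0.85],
    [-1, 0, 0, 0, -0.85],
    [-1, 0, 0, 0, -0.85],
    [-1, 0, 0, 0, -0.85],
    [-1, 0, 0, 0, -0.85],
    [-1, 0, 0, 0, -0.85],
    [-1, 0, 0, 0, -0.85],
    [-1, 0, 0, 0, -0.85],
    [-1, 0, 0, 0, -0.2],
    [-1, 0, 0, 0, 0]
  ]
}}

```text
time_s: 18.3
tcp_pos: [0.5931, 0.0566, 0.0476]
tcp_rot: [-3.142, -0.001, 0.38]
ft_force: [-2.9, 0.7, 9.5]
finger_gap: 0.0102
grip_force: 25.0
```

{"api": "servo_tool", "payload": {
  "moves": [
    [-1, 0, 0, 0, -0.2],
    [-1, 0, 0, 0, 0],
    [-1, 0, 0, 0, 0]
  ]
}}

```text
time_s: 18.68
tcp_pos: [0.5931, 0.0566, 0.0476]
tcp_rot: [3.142, -0.001, 0.41]
ft_force: [-3.1, 0.6, 10.1]
finger_gap: 0.0099
grip_force: 25.0
```

```bash
python3 st.py
```

```text
18.675 [0.5931 0.0566 0.0476] [ 3.1416e+00 -1.1000e-03  4.0980e-01] F [-3.14  0.56 10.15] T [0.24  0.364 0.015] j6 1.2531 0.043 0.0099 24.99959260225296
```

{"api": "servo_tool", "payload": {
  "moves": [
    [-1, 0, 0, 0, -0.3],
    [-1, 0, 0, 0, 0],
    [-1, 0, 0, 0, 0]
  ]
}}

```text
time_s: 19.05
tcp_pos: [0.593, 0.0566, 0.0476]
tcp_rot: [3.142, -0.001, 0.455]
ft_force: [-2.4, 0.8, 9.1]
finger_gap: 0.0101
grip_force: 25.0
```

```bash
python3 st.py
```

```text
19.05 [0.593  0.0566 0.0476] [ 3.1416e+00 -1.1000e-03  4.5470e-01] F [-2.43  0.78  9.14] T [0.26  0.329 0.064] j6 1.2081 0.04 0.0101 24.99953716993332
```

The nut has broken free, so I'll back it off to about 1.57 rad.

{"api": "servo_tool", "payload": {
  "moves": [
    [-1, 0, 0, 0, -0.7],
    [-1, 0, 0, 0, -0.7],
    [-1, 0, 0, 0, -0.7],
    [-1, 0, 0, 0, -0.7],
    [-1, 0, 0, 0, -0.7],
    [-1, 0, 0, 0, 0],
    [-1, 0, 0, 0, 0]
  ]
}}

```text
time_s: 19.92
tcp_pos: [0.5928, 0.0568, 0.0476]
tcp_rot: [3.142, -0.001, 0.98]
ft_force: [-3.5, 1.5, 10.0]
finger_gap: 0.0097
grip_force: 25.0
```

```bash
python3 st.py
```

```text
19.925 [0.5928 0.0568 0.0476] [ 3.1415e+00 -9.0000e-04  9.7970e-01] F [-3.52  1.52 10.03] T [0.462 0.496 0.051] j6 0.6832 0.025 0.0097 25.000351667404175
```

{"api": "servo_tool", "payload": {
  "moves": [
    [-1, 0, 0, 0, -0.7],
    [-1, 0, 0, 0, -0.7],
    [-1, 0, 0, 0, -0.7],
    [-1, 0, 0, 0, -0.7],
    [-1, 0, 0, 0, -0.3],
    [-1, 0, 0, 0, 0],
    [-1, 0, 0, 0, 0]
  ]
}}

```text
time_s: 20.8
tcp_pos: [0.5926, 0.0569, 0.0476]
tcp_rot: [3.142, -0.001, 1.445]
ft_force: [-3.4, 0.8, 11.1]
finger_gap: 0.0099
grip_force: 25.0
```

```bash
python3 st.py; python3 nutyaw.py w3
```

```text
20.8 [0.5926 0.0569 0.0476] [ 3.1415e+00 -8.0000e-04  1.4446e+00] F [-3.36  0.85 11.08] T [0.553 0.553 0.058] j6 0.2181 0.038 0.0099 25.000680685043335
wrist (2474, array([0.5935, 0.058 ]), array([63.4, 12.1]), 'axis', np.float64(1.447), 'mean', array([0.5938, 0.0622, 0.0751]))
scene (74, array([0.5959, 0.0777]), array([31., 10.]), 'axis', np.float64(1.372), 'mean', array([0.5977, 0.0822, 0.0735]))
1.44456022149022 0.03800690523348749
```

The nut is at about 1.57 rad. Next I'll release it, rise, move over the tab and descend. The tool is already at the right yaw for the tab.

{"api": "servo_tool", "payload": {
  "moves": [
    [-0.2, 0, 0, 0, 0],
    [-0.2, 0, 0, 0, 0],
    [-0.2, 0, 0, 0, 0],
    [-0.2, 0, 0, -0.3, 0],
    [-0.2, 0, 0, -0.5, 0],
    [-0.2, 0, 0, -0.6, 0],
    [-0.2, 0, 0, 0, 0]
  ]
}}

```text
time_s: 21.82
tcp_pos: [0.5949, 0.0565, 0.1345]
tcp_rot: [3.136, -0.001, 1.445]
ft_force: [-0.2, -0.2, -0.4]
finger_gap: 0.0369
grip_force: 0.0
```

{"api": "servo_tool", "payload": {
  "moves": [
    [0, 0, -0.6, 0, 0],
    [0, 0, -0.6, 0, 0],
    [0, 0, -0.59, 0, 0],
    [0, 0, 0, 0, 0],
    [0, 0, 0, 0, 0]
  ]
}}

```text
time_s: 22.45
tcp_pos: [0.4869, 0.0699, 0.1309]
tcp_rot: [3.141, -0.0, 1.445]
ft_force: [-0.0, 0.5, 0.0]
finger_gap: 0.0458
grip_force: 0.0
```

```bash
python3 st.py; python3 - <<'E'
from h import *
i=ctrl.camera_info("wrist"); p,d=ctrl.get_image("wrist"); cv2.imwrite("pics/w4.png",p[:,:,::-1])
X=cloud("w",d,i); z=X[...,2]
for n in("wrist","top"):
    i=ctrl.camera_info(n); p,d=ctrl.get_image(n); X=cloud("w",d,i); z=X[...,2]
    m=(np.hypot(X[...,0]-.486,X[...,1]-.0703)<.03)&(z>.055)&(z<.07)
    if m.sum()>5: print(n,"tab",blob(X,m))
E
```

```text
22.45 [0.4869 0.0699 0.1309] [ 3.1405e+00 -2.0000e-04  1.4449e+00] F [-0.04  0.49  0.02] T [ 0.015 -0.13   0.01 ] j6 0.2654 0.006 0.0458 0.0
wrist tab (654, array([0.4859, 0.0707]), array([37.5,  9.1]), 'axis', np.float64(1.442), 'mean', array([0.4861, 0.072 , 0.0637]))
```

View pics/w4.png

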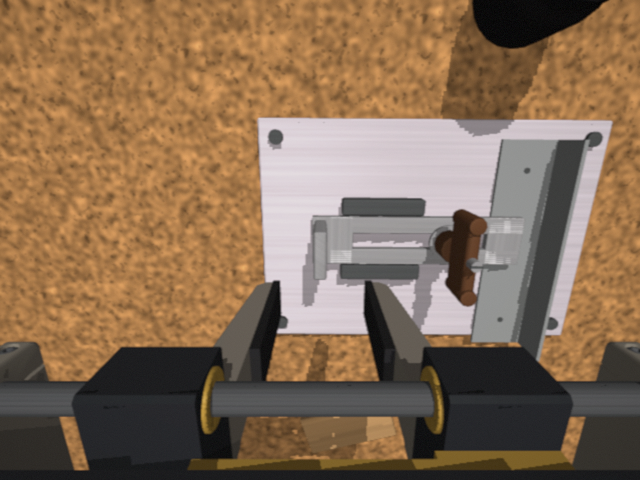

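The nut's wings at (463,257) now lie across the bar, and the tab at (320,248) is between the fingers. I'll descend and grip it.

{"api": "servo_tool", "payload": {
  "moves": [
    [0, 0, -0.015, 0.4, 0],
    [0, 0, 0, 0.4, 0],
    [0, 0, 0, 0.4, 0],
    [0, 0, 0, 0.35, 0],
    [0, 0, 0, 0, 0],
    [-0.5, 0, 0, 0, 0],
    [-0.7, 0, 0, 0, 0],
    [-1, 0, 0, 0, 0],
    [-1, 0, 0, 0, 0],
    [-1, 0, 0, 0, 0]
  ],
  "squeeze": 20
}}

```text
time_s: 23.85
tcp_pos: [0.4854, 0.07, 0.038]
tcp_rot: [3.141, -0.0, 1.444]
ft_force: [-1.3, -0.2, 5.8]
finger_gap: 0.0099
grip_force: 20.0
```

{"api": "servo_tool", "payload": {
  "moves": [
    [-1, 0, 0, 0, 0],
    [-1, 0, -0.06, 0, 0],
    [-1, 0, -0.06, 0, 0],
    [-1, 0, 0, 0, 0]
  ]
}}

```text
time_s: 24.35
tcp_pos: [0.4782, 0.071, 0.0379]
tcp_rot: [3.141, -0.0, 1.445]
ft_force: [0.0, -0.8, 6.4]
finger_gap: 0.0098
grip_force: 20.0
```

```bash
python3 st.py
```

```text
24.35 [0.4782 0.071  0.0379] [ 3.1409e+00 -3.0000e-04  1.4447e+00] F [ 0.02 -0.79  6.39] T [-0.142 -0.218 -0.195] j6 0.2701 -0.197 0.0098 20.0006166100502
```

{"api": "servo_tool", "payload": {
  "moves": [
    [-1, 0, -0.1, 0, 0],
    [-1, 0, -0.1, 0, 0],
    [-1, 0, -0.1, 0, 0],
    [-1, 0, -0.1, 0, 0],
    [-1, 0, -0.1, 0, 0],
    [-1, 0, -0.03, 0, 0],
    [-1, 0, 0, 0, 0],
    [-1, 0, 0, 0, 0]
  ]
}}

```text
time_s: 25.35
tcp_pos: [0.4465, 0.0752, 0.0379]
tcp_rot: [3.141, -0.001, 1.445]
ft_force: [0.9, 1.2, 7.5]
finger_gap: 0.0104
grip_force: 20.0
```

```bash
python3 st.py
```

```text
25.35 [0.4465 0.0752 0.0379] [ 3.1411e+00 -5.0000e-04  1.4446e+00] F [0.91 1.2  7.49] T [ 0.086 -0.188 -0.187] j6 0.2889 -0.205 0.0104 20.000503063201904
```

{"api": "servo_tool", "payload": {
  "moves": [
    [-1, 0, -0.02, 0, 0],
    [-1, 0, -0.015, 0, 0],
    [-1, 0, 0, 0, 0]
  ]
}}

```text
time_s: 25.72
tcp_pos: [0.4457, 0.0753, 0.038]
tcp_rot: [3.139, -0.001, 1.445]
ft_force: [4.8, -1.1, 3.0]
finger_gap: 0.0101
grip_force: 20.0
```

```bash
python3 st.py
```

```text
25.725 [0.4457 0.0753 0.038 ] [ 3.1388e+00 -7.0000e-04  1.4449e+00] F [ 4.81 -1.1   3.02] T [-0.224 -0.844 -0.194] j6 0.2902 -0.198 0.0101 20.004928708076477
```

The bar is at its end stop. I'll release it and rise.

{"api": "servo_tool", "payload": {
  "moves": [
    [-1, 0, 0.02, 0, 0],
    [0, 0, 0, 0, 0],
    [0, 0, 0, 0, 0],
    [0, 0, 0, 0, 0],
    [0, 0, 0, -0.4, 0],
    [0, 0, 0, -0.6, 0],
    [0, 0, 0, -0.6, 0],
    [0, 0, 0, -0.6, 0],
    [0, 0, 0, 0, 0]
  ]
}}

```text
time_s: 26.85
tcp_pos: [0.4471, 0.0752, 0.1718]
tcp_rot: [3.137, -0.001, 1.445]
ft_force: [0.9, -0.1, -0.4]
finger_gap: 0.046
grip_force: 0.0
```

{"api": "servo_tool", "payload": {
  "moves": [
    [0, 0, -0.8, -0.3, 0],
    [0, 0, -0.8, -0.3, 0],
    [0, 0, 0, 0, 0],
    [0, 0, 0, 0, 0]
  ]
}}

```text
time_s: 27.35
tcp_pos: [0.3506, 0.0871, 0.2051]
tcp_rot: [3.141, 0.0, 1.445]
ft_force: [-0.3, 0.4, -0.1]
finger_gap: 0.0458
grip_force: 0.0
```

```bash
python3 st.py; python3 nutyaw.py w5; python3 - <<'E'
from h import *
i=ctrl.camera_info("top"); p,d=ctrl.get_image("top"); cv2.imwrite("pics/t5.png",p[:,:,::-1]); X=cloud("w",d,i); z=X[...,2]
i=ctrl.camera_info("wrist"); p,d=ctrl.get_image("wrist"); X=cloud("w",d,i); z=X[...,2]
print(blob(X,(np.hypot(X[...,0]-.446,X[...,1]-.0753)<.03)&(z>.055)&(z<.07)))
E
```

```text
27.35 [0.3506 0.0871 0.2051] [3.1414 0.     1.4452] F [-0.34  0.36 -0.12] T [-0.053 -0.053  0.062] j6 0.3649 0.017 0.0458 0.0
wrist (1432, array([0.5918, 0.0567]), array([65.2, 13.1]), 'axis', np.float64(1.444), 'mean', array([0.5895, 0.0586, 0.0713]))
top (195, array([0.5915, 0.0569]), array([63. , 12.1]), 'axis', np.float64(1.456), 'mean', array([0.5909, 0.0568, 0.0743]))
scene (175, array([0.5946, 0.0598]), array([65.7, 13.4]), 'axis', np.float64(1.466), 'mean', array([0.5961, 0.0589, 0.0722]))
1.4452215163708386 0.01728804549202323
(491, array([0.4456, 0.0761]), array([37.2, 10.1]), 'axis', np.float64(1.436), 'mean', array([0.4449, 0.077 , 0.0628]))
```

View pics/w5.png

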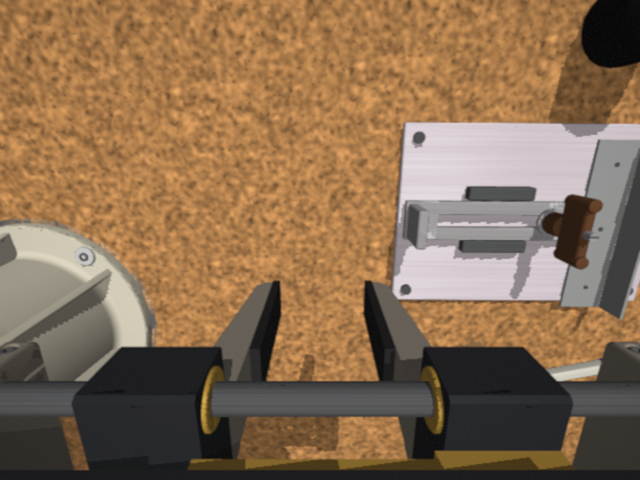

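The tab, now at (415,225), has moved back 40 mm. The bar tip is clear of the rib, the nut at (573,230) is still at a quarter turn, and the gripper is clear of everything.

```bash
python3 -c "
from rig import ctrl
print(ctrl.finish_job())"
```

```text
the job is handed in; nothing more can be done
None
```

I worked the seized nut free in six full strokes without over-twisting the stud (measured torque stayed under 0.4 N m), backed it off to about 1.57 rad (counted from its seized position), pulled the bar back 40 mm to its end stop so the rib is released, let go of everything, and handed the job in at about 27 s.

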